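# Release the bench scale's lock and tare it to the bowl

## Task

The small glass bowl of yolk stands on the dial scale, and the next ingredient is to be weighed into it. Push the scale's red lock post over from the red dot until its lever is fully at the green-dot end, so that the plate is free and the needle shows the bowl's weight; then tare the scale by pushing on a lug of the dial ring, turning it until the red zero mark is in line with the needle's tip to within half a division. Leave the bowl standing on the plate and the other things where they are.

Things in the scene. Friction and masses are not known exactly. Their poses are not given: they have to be found in the camera images.
- scale: Pale grey dial bench scale, fixed to the worktop. Origin on the worktop, z up; in its frame -x is the front (dial), +x the back (weighing plate), -y the side of the lock lever. Housing 235 x 135 mm, spans x -73..163 mm, top at z = 34 mm, red and green dots on top by the lever.
- dial_hub (a point): Fixed point on the dial's axis at the ring's underside, (-105, 0, 58) mm in the scale's frame (its axes are the scale's). The dial's axis leans 18 degrees from the scale's z towards its -x, so the face looks up and to the front. Below the ring only a 62 mm radius pedestal: in front and beside it a finger has free air down to the worktop.
- lock_lever (a joint): Lock lever on a vertical axis at (5, -40) mm in the scale's frame; its arm sticks out of the -y side. 0 = locked: arm leans 28 degrees to the back of straight out, by the red dot; plate blocked, needle at 0. Grows clockwise seen from above as the arm swings to the front; stop at 0.98 = free, by the green dot. The plate drops free at about 0.5. Stays where left; about 1 N at the post.
- lever_post (a point): Upright red post on the outer end of the lock lever, 78 mm from the lever's axis; 15 mm thick with a 19 mm head, from z = 16 to 58 mm above the worktop. This point is on its centre line at z = 46 mm.
- tare_ring (a joint): Angle of the dial ring, rad, clockwise positive seen from the face; the white face (36 divisions of 10 degrees) and the red zero mark turn with it. 0 = zero mark at 12 o'clock (towards the plate). Range -1.6 to 3.4; stays where left; about 1 N at a lug turns it. Ring 156 mm across, 17 mm thick, four black lugs at 45, 135, 225, 315 degrees from the zero mark.
- needle (a joint): Reading of the black needle under the dial's clear cover, rad, clockwise positive seen from the face, same zero as the ring (12 o'clock). It is geared to the plate: 0 while locked, 1.2 to 2.6 once the lever is free, settling within about a second. The scale is tared when tare_ring and needle are equal.
- needle_tip (a point): Tip of the needle, 54 mm from the dial's axis.
- zero_mark (a point): Inner end of the red zero mark (red bar 5.5 x 16 mm on the dial face), 54 mm from the dial's axis, level with the needle's tip. Its x axis points outward along the mark, its z axis along the dial's axis, up out of the face.
- lug_a (a point): Centre of the outer part of a black lug on the dial ring, 92 mm from the dial's axis, 45 degrees anticlockwise from the zero mark seen from the face. Lugs reach 72 to 100 mm from the axis, 16 mm wide along the rim and 16 mm high (8 mm above and below this point).
- lug_b (a point): Centre of the outer part of a black lug on the dial ring, 92 mm from the dial's axis, 135 degrees anticlockwise from the zero mark seen from the face. Lugs reach 72 to 100 mm from the axis, 16 mm wide along the rim and 16 mm high (8 mm above and below this point).
- lug_c (a point): Centre of the outer part of a black lug on the dial ring, 92 mm from the dial's axis, 225 degrees anticlockwise from the zero mark seen from the face. Lugs reach 72 to 100 mm from the axis, 16 mm wide along the rim and 16 mm high (8 mm above and below this point).
- lug_d (a point): Centre of the outer part of a black lug on the dial ring, 92 mm from the dial's axis, 315 degrees anticlockwise from the zero mark seen from the face. Lugs reach 72 to 100 mm from the axis, 16 mm wide along the rim and 16 mm high (8 mm above and below this point).
- plate: Round steel weighing plate, 150 mm across, centre at (85, 0) mm in the scale's frame, top at z = 60 mm; sinks up to 8 mm with the load once free. Origin on its axis, 60 mm below its top.
- yolk_bowl: Small clear glass bowl with yellow yolk, 116 mm across and 44 mm high, loose on the weighing plate. Origin at the centre of its underside. It must stay standing where it is on the plate.
- butter: Wrapped butter stick, 33 x 120 x 32 mm, to the left of the scale. Bystander.
- drum_cornflour: Yellow card drum, 75 mm across, 96 mm high, to the left of the scale. Bystander.
- pastry_carton: Pastry carton, 112 x 206 x 46 mm, to the right of the scale. Bystander.
- cutter_ring: Plain steel pastry ring, 71 mm across, 30 mm high, to the right of the scale. Bystander.

How it is judged:
By the outcome, as a careful person would: the job done as asked, in the order asked, and still so for the second after the job is handed in, with the robot touching nothing.
It also fails if it takes over 61 s, if anything falls off the work surface, if the arm or the gripper's body presses on something with over 40 N, if the wrist force passes 120 N, or if a joint passes its speed limit or range.

## Robot

A 6-joint arm with a two-finger parallel gripper is mounted at the origin on a cart in front of the work surface, level with it; the furniture and walls round the work are solid. World frame = base frame: x ahead of the robot, y to its left, z up, the work surface at z = 0. Lengths are in mm, angles in rad, forces in N, time in s.
With the tool pointing down it reaches from about 350 to 875 mm from the base axis. Payload 4.2 kg.
Tool frame: the origin (TCP) lies midway between the tips of the shut fingers; the grasp point (between the pads) lies 19 mm behind it; z points along the fingers, y is the direction in which the jaws open and shut (so a half turn about z gives the same grasp; the last joint's range is limited). The gripper opens to 85 mm and grips with 20 to 120 N. Pads are 22 mm wide; open, the fingers measure 114 mm over their backs; the gripper's body (76 mm by 85 mm) begins 54 mm behind the grasp point. The pads swing forward as they close: fully open they stand 13 mm farther back than shut.
Start: joints at [-1.055, 0.385, 0.008, 0, -1.194, -0.259], TCP at [158.759, -604.479, 231.312] pointing down, gripper open.
Joint ranges: [-3.14, 3.14], [-1.21, 2.06], [-1.07, 1.41], [-3.16, 2.05], [-2.99, -0.16], [-3.1, 3.1]. Speed limits (rad/s): [2.79, 2.79, 3.14, 3.14, 3.14, 3.14].

## Interface

Orientations are given as a unit quaternion [x, y, z, w].
In Python, from bench import arm gives the robot as it stands.
- The arm moves only by the tool send_rows, never from a script. Its arguments are lists of equal length, an entry for each row: "translation": the shift along the tool's x, y, z in mm, a list of three; "dr": the turn, a rotation vector about the tool's x, y, z in degrees, a list of three; "grip": the finger opening in mm, from 0 to 85.4. In form: {"translation": [[dx, dy, dz], ...], "dr": [[ax, ay, az], ...], "grip": [grip, ...]}. A call has exactly 5 rows; each row shifts and turns the commanded pose from where the row before left it, along the tool's axes as they then stand; what a row does not reach is not made up. A row lasts 1/8 s, in which the tool goes at most 62.5 mm and 10.7 degrees, less where a joint would pass 70% of its speed; a pose out of reach is approached as far as the arm can. A call with a gripper value outside its range is refused whole. The fingers move at their own pace and stop on an object; the grip force is fixed at half the most. Time passes only in rows, so rows that do not move let the fingers close, or fill a call up. It gives the time, the measured TCP pose, the force and the opening at its end, in the units of the state.
- arm.read_state(): the state, without advancing time (a new reading comes with each control period).
- arm.get_image(name): name is "scene" or "top" or "wrist"; returns the picture (384x512x3 uint8, red, green, blue); there is no depth.
- arm.camera_info(name): a dict with "fx", "fy", "cx", "cy" (pixels), "cam_to_world" (4x4, takes a point from camera to world coordinates). Camera axes: x right, y down, z forward; pixel columns grow to the right and rows downward; lengths in mm; the calibration is good to about 2 mm. A picture is of the moment at which its call begins: read the wrist's pose just before it. camera_info takes no time and is no camera call; for the wrist camera it gives the pose at the moment of the call.
- arm.job_done(): hands the job in, once; it reports no verdict.
Trained networks look in the newest picture that a camera, given by its name, has taken for a name from the list of things; names that differ only in an ending like _2 or _b are one class to them, and where a whole thing is asked for, a point or a joint stands for the part that bears it (a point fixed in the world has none). Each returns a list of dicts, best first, with "confidence" (0 to 1); they miss things now and then, are a little off and sometimes report something else, mostly with a low value. They report only what shows in the picture. A call takes as long as a camera call.
- arm.search_frame(thing, camera): "xyz" ([x, y, z] in mm, in world coordinates, good to about 4 mm: the middle of the surface that is visible of it).
- arm.place_of(thing, camera): "xyz" ([x, y, z] in mm, in world coordinates, good to about 4 mm: a listed point, or the origin of a listed thing).
The state is a dict: "clock": time; "joints": joint angles; "joint_vel": joint speeds; "joint_efforts": joint torques, N m; "position": TCP position; "ee_rot": TCP orientation; "contact_force": force on the tool from outside, world axes, zero at the start; "wrist_torque": the same for the moment, N m; "gripper_width": finger opening in mm.
Only numpy, scipy, OpenCV 4.12 (cv2) and the standard library are available. Lean on these libraries where they do the work, as an engineer would, in place of code of your own. Each camera call takes 0.05 s, during which the arm holds its last target.

## Working session

There is one attempt and no reset: what is moved stays moved. The work goes in short steps, Python scripts to look and compute and a tool call to move; the robot and the scene stay as the last step left them, time stands still between calls to the robot, and variables do not carry over. Pictures are saved under pics/ and viewed, and the job is handed in when it is done.

Besides the shell and the picture viewer there is one more tool, called after "Call:" by a JSON object that holds its "api" and its "payload", one argument or row to a line. send_rows: Moves the arm, as the interface text tells. Its arguments: {"type":"object","properties":{"translation":{"type":"array"},"dr":{"type":"array"},"grip":{"type":"array"}},"required":["translation","dr","grip"]}

```bash
ls; mkdir -p pics
python3 - <<'E'
from bench import arm
import cv2, numpy as np
s=arm.read_state(); print(s)
for n in ["scene","top","wrist"]:
    im=arm.get_image(n); cv2.imwrite(f"pics/{n}0.png",im[:,:,::-1])
    i=arm.camera_info(n); print(n,{k:(np.round(v,3).tolist()) for k,v in i.items()})
    for t in ["scale","dial_hub","lever_post","zero_mark","lug_a","yolk_bowl"]:
        print(n,t,[(np.round(d["xyz"]).tolist(),round(d["confidence"],2)) for d in arm.place_of(t,n)]) if n!="wrist" else 0
print(arm.read_state()["clock"])
E
```

```text
pics
{'clock': 0.0, 'joints': array([-1.05539885e+00,  3.85561503e-01,  6.59158974e-03, -5.15162469e-04,
       -1.19399574e+00, -2.58567356e-01]), 'joint_vel': array([-0.00051108, -0.00173716,  0.0002998 , -0.00078276,  0.00107327,
       -0.00114731]), 'joint_efforts': array([ 2.01198541e-04, -3.92284262e+01,  1.88404620e+01,  4.18644503e+00,
       -4.55555783e-03, -9.56405387e-06]), 'position': array([ 158.60649169, -603.91971346,  230.20280529]), 'ee_rot': array([-1.27968080e-01,  9.91777665e-01,  1.09480402e-03, -1.87641963e-04]), 'contact_force': array([ 0.41825647,  0.2153897 , -0.08807115]), 'wrist_torque': array([-0.0063155 ,  0.01131192, -0.05141421]), 'gripper_width': 85.51484202006716}
scene {'fx': 376.716, 'fy': 376.716, 'cx': 253.387, 'cy': 190.647, 'cam_to_world': [[-0.768, -0.459, 0.447, 157.195], [-0.641, 0.562, -0.523, 635.259], [-0.011, -0.688, -0.725, 788.889], [0.0, 0.0, 0.0, 1.0]]}
scene scale []
scene dial_hub [([533.0, 231.0, 59.0], 0.72)]
scene lever_post [([636.0, 78.0, 43.0], 0.49)]
scene zero_mark [([581.0, 220.0, 85.0], 0.94)]
scene lug_a [([455.0, 184.0
[... 327 characters left out ...]
[-0.004, -0.158, -0.987, 1406.82], [0.0, 0.0, 0.0, 1.0]]}
top scale [([637.0, 196.0, 3.0], 0.71)]
top dial_hub [([538.0, 229.0, 56.0], 0.88)]
top lever_post [([640.0, 77.0, 44.0], 0.45)]
top zero_mark [([586.0, 219.0, 84.0], 0.8)]
top lug_a [([495.0, 308.0, 46.0], 0.89), ([579.0, 152.0, 88.0], 0.86), ([613.0, 276.0, 84.0], 0.76), ([455.0, 182.0, 49.0], 0.66), ([538.0, 228.0, 55.0], 0.29)]
top yolk_bowl [([724.0, 159.0, 60.0], 0.64), ([557.0, 479.0, 3.0], 0.37), ([638.0, 194.0, 3.0], 0.17)]
wrist {'fx': 266.95, 'fy': 266.95, 'cx': 255.108, 'cy': 191.949, 'cam_to_world': [[-0.254, 0.925, 0.282, 85.858], [0.967, 0.243, 0.074, -623.017], [0.0, 0.292, -0.957, 374.347], [0.0, 0.0, 0.0, 1.0]]}
0.75
```

View pics/scene0.png

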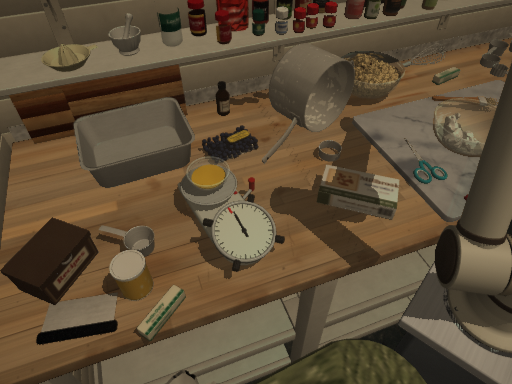

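View pics/top0.png

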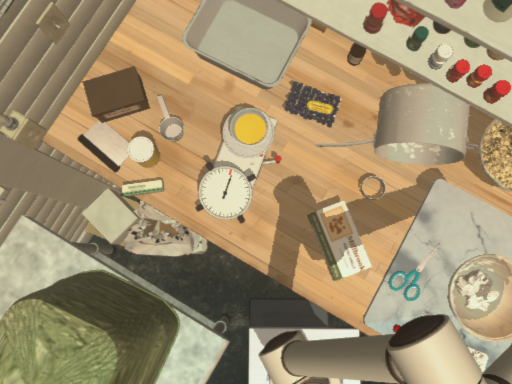

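The scene view shows the dial at about (244,232), the red lever post at about (252,183) and the bowl at about (208,177). In the top view the dial is at (226,191) and the post at (278,158). Next I'll fit the scale pose.

```bash
cat > h.py <<'E'
import numpy as np, cv2
from scipy.optimize import least_squares
from scipy.spatial.transform import Rotation as R
T18=R.from_euler('y',-18,degrees=True).as_matrix()  # z leans to -x
HUB=np.array([-105,0,58.])
def dial(r,ccw,h): # ccw deg from 12 o'clock, scale frame
    a=np.radians(ccw); return HUB+T18@np.array([r*np.cos(a),r*np.sin(a),h])
def w(p,pose):
    x,y,q=pose; c,s=np.cos(q),np.sin(q)
    return np.array([x+c*p[0]-s*p[1],y+s*p[0]+c*p[1],p[2]])
def proj(info,P):
    M=np.linalg.inv(np.array(info["cam_to_world"])); p=M[:3,:3]@P+M[:3,3]
    return np.array([info["fx"]*p[0]/p[2]+info["cx"],info["fy"]*p[1]/p[2]+info["cy"]])
E
python3 - <<'E'
from h import *
hub=[[533,231,59],[538,229,56]]; post=[[636,78,43],[640,77,44]]
zm=[[581,220,85],[586,219,84]]
lugs={45:[[612,273,82],[613,276,84]],135:[[493,308,48],[495,308,46]],225:[[455,184,48],[455,182,49]],315:[[576,153,84],[579,152,88]]}
def res(v):
    pose=v[:3];t=np.degrees(v[3]);r=[]
    for m in hub:r.append(w(HUB,pose)-m)
    for m in post:r.append(w([5+78*np.sin(np.radians(28)),-40-78*np.cos(np.radians(28)),46],pose)-m)
    for m in zm:r.append(w(dial(54,-t,v[4]),pose)-m)
    for k,ms in lugs.items():
        for m in ms:r.append(w(dial(92,k-t,v[5]),pose)-m)
    r.append(w([0,0,0],pose)-[637,196,3])
    return np.concatenate(r)
s=least_squares(res,[637,195,-.33,0,17,8],loss='soft_l1',f_scale=4)
print(s.x,np.degrees(s.x[2:4]));print(res(s.x).reshape(-1,3).round(1))
p=s.x[:3]
print("bowl scale frame")
c,sn=np.cos(p[2]),np.sin(p[2])
d=np.array([723,160.5])-p[:2];print(c*d[0]+sn*d[1],-sn*d[0]+c*d[1])
for n,a,b,c2,d2 in [("scene",150,320,140,280),("top",170,300,90,230)]:
    im=cv2.imread(f"pics/{n}0.png")[c2:d2,a:b]
    cv2.imwrite(f"pics/{n}0z.png",cv2.resize(im,None,fx=4,fy=4,interpolation=cv2.INTER_CUBIC))
E
python3 - <<'E'
from bench import arm
import numpy as np
for t in ["butter","drum_cornflour","pastry_carton","cutter_ring"]:
  for n in ["top","scene"]:
    print(t,[(np.round(d["xyz"]).tolist(),round(d["confidence"],2)) for d in arm.place_of(t,n)][:2])
E
```

```text
[ 6.35889728e+02  1.94258155e+02 -3.42713433e-01 -7.18042087e-02
  1.05959173e+01  8.42965823e+00] [-19.6360333   -4.11407811]
[[ 4.  -1.5 -1. ]
 [-1.   0.5  2. ]
 [ 2.5 -0.3  3. ]
 [-1.5  0.7  2. ]
 [ 2.5 -2.9 -0.3]
 [-2.5 -1.9  0.7]
 [-0.1  3.7  2.6]
 [-1.1  0.7  0.6]
 [-0.5  1.4 -3.5]
 [-2.5  1.4 -1.5]
 [ 2.2  0.2 -0.6]
 [ 2.2  2.2 -1.6]
 [ 0.6 -1.5  3.5]
 [-2.4 -0.5 -0.5]
 [-1.1 -1.7 -3. ]]
bowl scale frame
93.38871170973084 -2.5221124849046426
butter [([558.0, 479.0, 4.0], 0.65)]
butter [([554.0, 480.0, 4.0], 0.71)]
drum_cornflour [([653.0, 472.0, 2.0], 0.77)]
drum_cornflour [([659.0, 473.0, 4.0], 0.85), ([457.0, 182.0, 47.0], 0.66)]
pastry_carton [([404.0, -99.0, 1.0], 0.73)]
pastry_carton [([403.0, -100.0, 0.0], 0.84)]
cutter_ring [([558.0, -204.0, -2.0], 0.59)]
cutter_ring [([561.0, -205.0, 1.0], 0.88)]
```

View pics/scene0z.png

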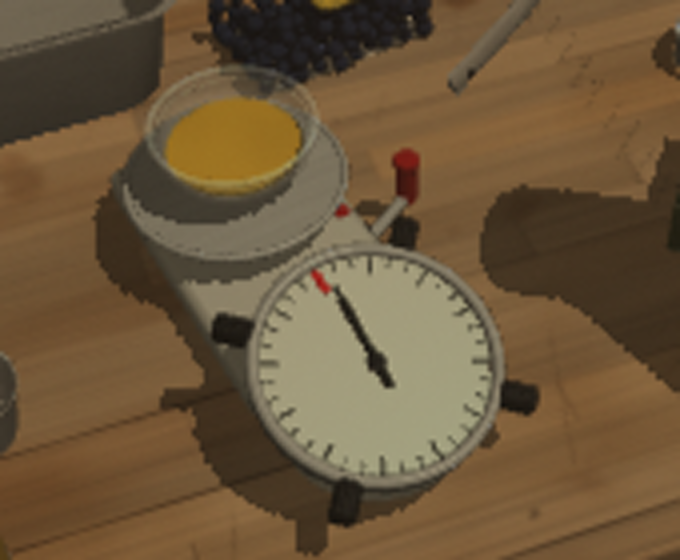

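View pics/top0z.png

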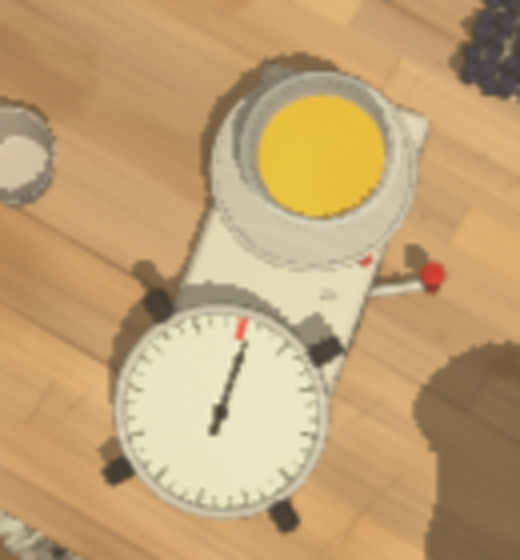

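Call:
{"api": "send_rows", "payload": {
  "translation": [
    [0,0,0],
    [0,0,0],
    [0,0,0],
    [0,0,0],
    [0,0,0]
  ],
  "dr": [
    [0,0,8.6],
    [0,0,8.6],
    [0,0,8.6],
    [0,0,8.5],
    [0,0,0]
  ],
  "grip": [0,0,0,0,0]
}}

```text
clock: 1.78
position: [158.7, -604.5, 231.3]
ee_rot: [0.169, 0.986, -0.0, 0.0]
contact_force: [0.8, -1.0, -1.0]
gripper_width: 0.1
```

Call:
{"api": "send_rows", "payload": {
  "translation": [
    [-13,40,0],
    [-13,40,0],
    [-13,40,0],
    [-13,40,0],
    [-13,40,0]
  ],
  "dr": [
    [0,0,0],
    [0,0,0],
    [0,0,0],
    [0,0,0],
    [0,0,0]
  ],
  "grip": [0,0,0,0,0]
}}

```text
clock: 2.4
position: [287.7, -436.8, 231.5]
ee_rot: [0.169, 0.986, -0.0, 0.0]
contact_force: [0.7, -0.5, 0.2]
gripper_width: 0.1
```

Call:
{"api": "send_rows", "payload": {
  "translation": [
    [-13,40,0],
    [-13,40,0],
    [-13,40,0],
    [-13,40,0],
    [-13,40,0]
  ],
  "dr": [
    [0,0,0],
    [0,0,0],
    [0,0,0],
    [0,0,0],
    [0,0,0]
  ],
  "grip": [0,0,0,0,0]
}}

```text
clock: 3.02
position: [416.1, -270.0, 231.6]
ee_rot: [0.169, 0.986, -0.0, 0.0]
contact_force: [-0.5, -0.2, -0.3]
gripper_width: 0.0
```

Call:
{"api": "send_rows", "payload": {
  "translation": [
    [-13,40,0],
    [-13,40,0],
    [-13,40,0],
    [-13,40,0],
    [-13,40,0]
  ],
  "dr": [
    [0,0,0],
    [0,0,0],
    [0,0,0],
    [0,0,0],
    [0,0,0]
  ],
  "grip": [0,0,0,0,0]
}}

```text
clock: 3.65
position: [544.4, -103.3, 231.5]
ee_rot: [0.169, 0.986, 0.0, 0.0]
contact_force: [0.2, -0.7, -0.7]
gripper_width: -0.5
```

Call:
{"api": "send_rows", "payload": {
  "translation": [
    [-13,40,0],
    [-13,40,0],
    [-13,40,0],
    [-13,40,0],
    [-8,30,0]
  ],
  "dr": [
    [0,0,0],
    [0,0,0],
    [0,0,0],
    [0,0,0],
    [0,0,0]
  ],
  "grip": [0,0,0,0,0]
}}

```text
clock: 4.28
position: [664.8, 55.8, 231.0]
ee_rot: [0.168, 0.986, -0.0, -0.0]
contact_force: [-0.5, -0.2, 0.7]
gripper_width: 0.3
```

Run:
```python
from bench import arm
import cv2, numpy as np
s=arm.read_state(); print(s["position"])
from h import *
pose=[635.9,194.3,-.3427]
for n in ["wrist","scene"]:
    im=arm.get_image(n)[:,:,::-1].copy(); i=arm.camera_info(n)
    for P in [w([41.6,-108.9,58],pose),w([5,-40,34],pose),w(dial(92,49,8.5),pose),w([85,0,60],pose)]:
        u=proj(i,P); cv2.circle(im,tuple(int(round(v)) for v in u),3,(255,0,255),1)
    cv2.imwrite(f"pics/{n}1.png",im)
    print(n,[(np.round(d["xyz"]).tolist(),round(d["confidence"],2)) for d in arm.place_of("lever_post",n)])
```

```text
[664.75540581  55.80117016 230.9974405 ]
wrist [([641.0, 77.0, 43.0], 0.85)]
scene [([636.0, 78.0, 45.0], 0.56)]
```

View pics/wrist1.png

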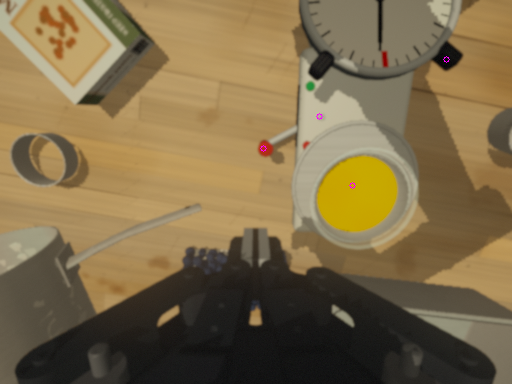

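View pics/scene1.png

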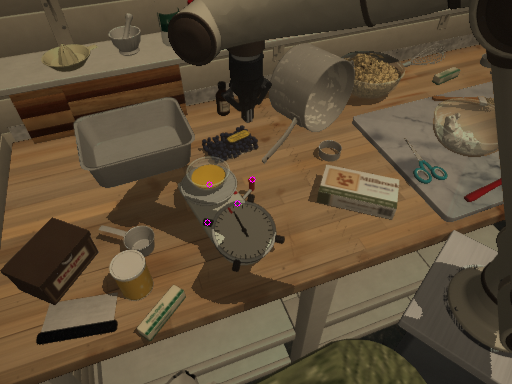

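Call:
{"api": "send_rows", "payload": {
  "translation": [
    [-4,0,20],
    [-4,0,40],
    [0,0,45],
    [0,0,45],
    [0,0,30]
  ],
  "dr": [
    [0,0,0],
    [0,0,0],
    [0,0,0],
    [0,0,0],
    [0,0,0]
  ],
  "grip": [0,0,0,0,0]
}}

```text
clock: 5.1
position: [669.8, 50.2, 49.5]
ee_rot: [0.17, 0.985, -0.001, -0.001]
contact_force: [0.2, -0.2, 0.8]
gripper_width: 0.3
```

```bash
cat >> h.py <<'E'
POSE=[635.9,194.3,-.3427]
def sc(P,pose=POSE):
    x,y,q=pose;c,s=np.cos(q),np.sin(q);d=np.array(P[:2])-[x,y]
    return np.array([c*d[0]+s*d[1],-s*d[0]+c*d[1],P[2]])
def snap(names,k):
    from bench import arm
    for n in names:
        im=arm.get_image(n)[:,:,::-1]
        if n=="scene": im=cv2.resize(im[140:280,150:320],None,fx=4,fy=4,interpolation=cv2.INTER_CUBIC)
        if n=="top": im=cv2.resize(im[90:230,160:300],None,fx=4,fy=4,interpolation=cv2.INTER_CUBIC)
        cv2.imwrite(f"pics/{n}{k}.png",im)
    s=arm.read_state(); print(s["clock"],s["position"].round(1),"scale",sc(s["position"]).round(1),s["contact_force"].round(1),s["ee_rot"].round(3))
E
python3 -c "
from h import *
snap(['scene','wrist'],2)"
```

```text
5.2 [668.1  49.9  47.6] scale [  78.9 -125.2   47.6] [-0.6  0.9 -0.2] [ 0.171  0.985 -0.002 -0.004]
```

View pics/wrist2.png

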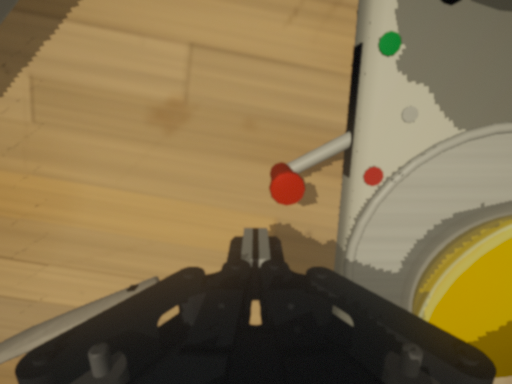

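View pics/scene2.png

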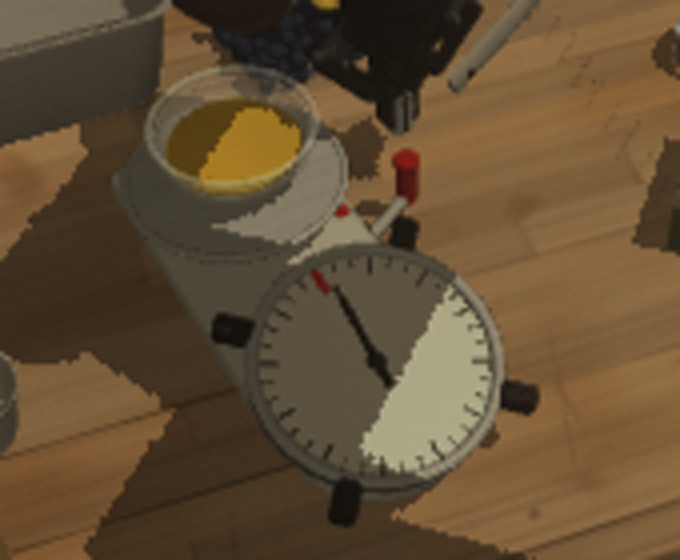

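Call:
{"api": "send_rows", "payload": {
  "translation": [
    [0,5,4],
    [0,5,4],
    [7,0,0],
    [8,0,0],
    [8,0,0]
  ],
  "dr": [
    [0,0,0],
    [0,0,0],
    [0,0,0],
    [0,0,0],
    [0,0,0]
  ],
  "grip": [0,0,0,0,0]
}}

```text
clock: 5.82
position: [653.1, 68.6, 44.0]
ee_rot: [0.17, 0.985, -0.0, 0.001]
contact_force: [2.8, -3.8, -0.5]
gripper_width: 0.0
```

Call:
{"api": "send_rows", "payload": {
  "translation": [
    [8,0,0],
    [8,0,0],
    [8,0,0],
    [8,0,0],
    [8,0,0]
  ],
  "dr": [
    [0,0,0],
    [0,0,0],
    [0,0,0],
    [0,0,0],
    [0,0,0]
  ],
  "grip": [0,0,0,0,0]
}}

```text
clock: 6.45
position: [614.6, 82.5, 43.2]
ee_rot: [0.17, 0.985, -0.0, -0.0]
contact_force: [0.6, -0.5, 0.3]
gripper_width: 0.0
```

```bash
python3 -c "
from h import *
snap(['wrist'],3)"
```

```text
6.5 [613.7  82.8  43.1] scale [  16.5 -112.5   43.1] [-1.8 -0.6  0.3] [ 0.17   0.985 -0.    -0.001]
```

View pics/wrist3.png

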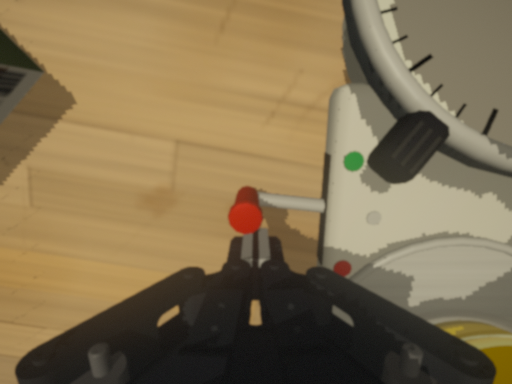

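Call:
{"api": "send_rows", "payload": {
  "translation": [
    [7,0,0],
    [7,0,0],
    [6,0,0],
    [5,0,0],
    [4,0,0]
  ],
  "dr": [
    [0,0,0],
    [0,0,0],
    [0,0,0],
    [0,0,0],
    [0,0,0]
  ],
  "grip": [0,0,0,0,0]
}}

```text
clock: 7.12
position: [588.3, 92.2, 43.6]
ee_rot: [0.17, 0.985, 0.0, 0.001]
contact_force: [5.8, -1.8, -1.5]
gripper_width: -0.0
```

Call:
{"api": "send_rows", "payload": {
  "translation": [
    [2,0,0],
    [2,0,0],
    [1,0,0],
    [0,0,0],
    [0,0,0]
  ],
  "dr": [
    [0,0,0],
    [0,0,0],
    [0,0,0],
    [0,0,0],
    [0,0,0]
  ],
  "grip": [0,0,0,0,0]
}}

```text
clock: 7.75
position: [588.0, 92.7, 43.9]
ee_rot: [0.17, 0.985, 0.001, 0.005]
contact_force: [12.5, -8.0, -7.3]
gripper_width: -0.4
```

```bash
python3 -c "
from h import *
snap(['wrist','top'],4)"
```

```text
7.85 [588.   92.6  43.9] scale [ -10.9 -111.8   43.9] [13.8 -7.  -6.3] [0.17  0.985 0.001 0.005]
```

View pics/wrist4.png

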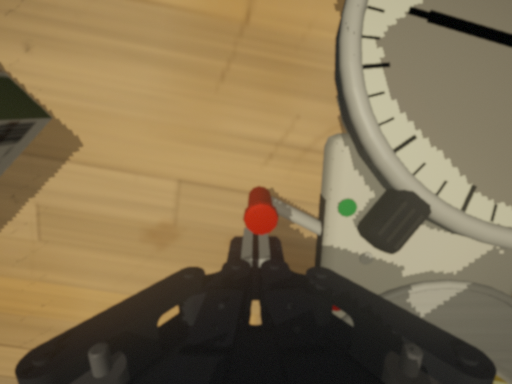

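View pics/top4.png

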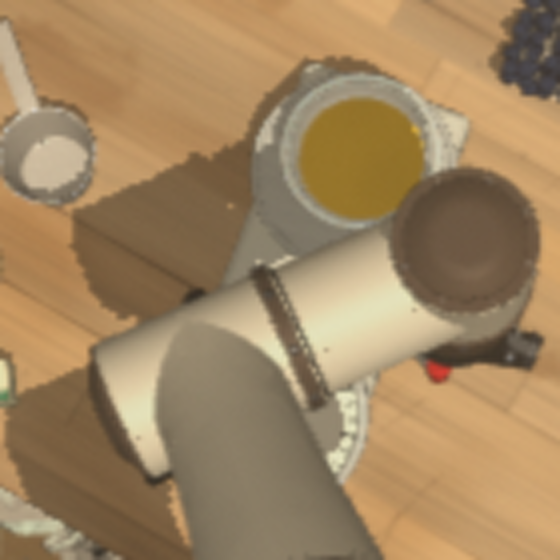

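Call:
{"api": "send_rows", "payload": {
  "translation": [
    [-8,-2,0],
    [-10,-3,0],
    [-4,0,-20],
    [0,0,-45],
    [0,0,-55]
  ],
  "dr": [
    [0,0,0],
    [0,0,0],
    [0,0,0],
    [0,0,0],
    [0,0,0]
  ],
  "grip": [0,0,0,0,0]
}}

```text
clock: 8.48
position: [601.1, 81.0, 163.2]
ee_rot: [0.17, 0.985, -0.001, -0.002]
contact_force: [1.1, 0.3, 0.1]
gripper_width: -0.0
```

Call:
{"api": "send_rows", "payload": {
  "translation": [
    [0,0,-40],
    [0,0,-20],
    [0,0,0],
    [0,0,0],
    [0,0,0]
  ],
  "dr": [
    [0,0,0],
    [0,0,0],
    [0,0,0],
    [0,0,0],
    [0,0,0]
  ],
  "grip": [0,0,0,0,0]
}}

```text
clock: 9.1
position: [601.6, 81.3, 221.5]
ee_rot: [0.17, 0.985, -0.001, -0.002]
contact_force: [-0.0, 0.4, 0.6]
gripper_width: -0.0
```

```bash
python3 -c "
from h import *
snap(['wrist','scene'],5)
from bench import arm
for t in ['needle_tip','lever_post','zero_mark']: print(t,[(np.round(d['xyz']).tolist(),round(d['confidence'],2)) for n in ['wrist','scene'] for d in arm.place_of(t,n)])"
```

```text
9.2 [602.   81.4 222. ] scale [   6.  -117.8  222. ] [ 1.3  0.9 -0.3] [ 0.17   0.985 -0.001 -0.001]
needle_tip [([503.0, 189.0, 67.0], 0.74), ([402.0, -99.0, 2.0], 0.47), ([492.0, 303.0, 44.0], 0.44), ([500.0, 188.0, 68.0], 0.65)]
lever_post [([569.0, 103.0, 40.0], 0.71), ([637.0, 194.0, -4.0], 0.64), ([568.0, 103.0, 43.0], 0.4), ([579.0, 152.0, 83.0], 0.15)]
zero_mark [([587.0, 217.0, 87.0], 0.58), ([585.0, 217.0, 85.0], 0.74)]
```

View pics/wrist5.png

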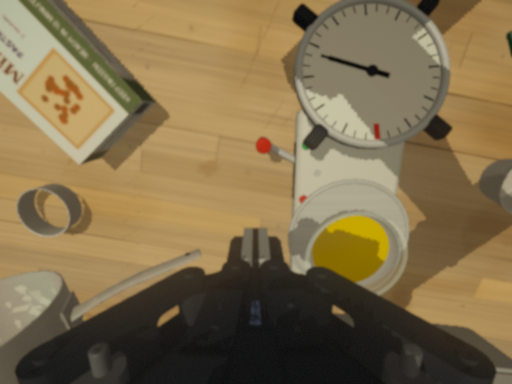

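View pics/scene5.png

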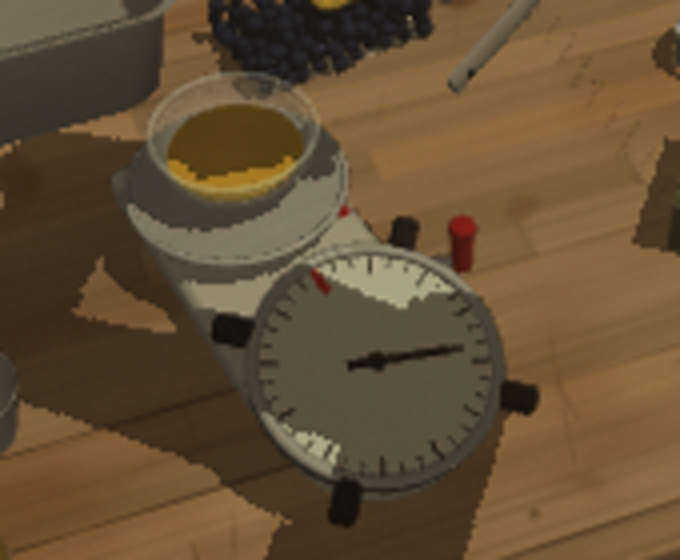

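```bash
cat >> h.py <<'E'
def dang(info,pts,h=11,pose=POSE):
    """angles cw deg from 12 o'clock and radius of pixels about the known dial axis"""
    M=np.array(info["cam_to_world"]); out=[]
    Rw=R.from_euler('z',pose[2]).as_matrix()@T18; o=w(HUB,pose)+Rw@[0,0,h]
    for u,v in pts:
        d=M[:3,:3]@[(u-info["cx"])/info["fx"],(v-info["cy"])/info["fy"],1]; n=Rw[:,2]
        P=M[:3,3]+d*(n@(o-M[:3,3]))/(n@d); out.append(Rw.T@(P-o))
    return np.array(out)
def ang(v): return np.degrees(np.arctan2(-v[...,1],v[...,0]))
E
python3 - <<'E'
from h import *
from bench import arm
for n in ["wrist","scene"]:
    i=arm.camera_info(n)
    if n=="wrist":
        im=cv2.imread("pics/wrist5.png"); cv2.imwrite("pics/wrist5z.png",cv2.resize(im[0:190,270:470],None,fx=4,fy=4,interpolation=cv2.INTER_CUBIC))
        pts=[(374,70),(321,55),(377,130)]
    else: pts=[(150+372/4,140+362/4),(150+462/4,140+348/4),(150+321/4,140+282/4)]
    d=dang(i,pts); print(n,d.round(1).tolist(),"abs",ang(d).round(1),"rel",ang(d[1:]-d[0]).round(1))
E
```

```text
wrist [[-0.5, 4.2, -0.0], [-16.0, -50.0, 0.0], [61.2, 6.8, -0.0]] abs [-97.4 107.8  -6.3] rel [105.9  -2.4]
scene [[1.7, 2.6, 0.0], [-14.6, -51.3, 0.0], [61.5, 5.6, 0.0]] abs [-56.4 105.9  -5.2] rel [106.8  -2.9]
```

View pics/wrist5z.png

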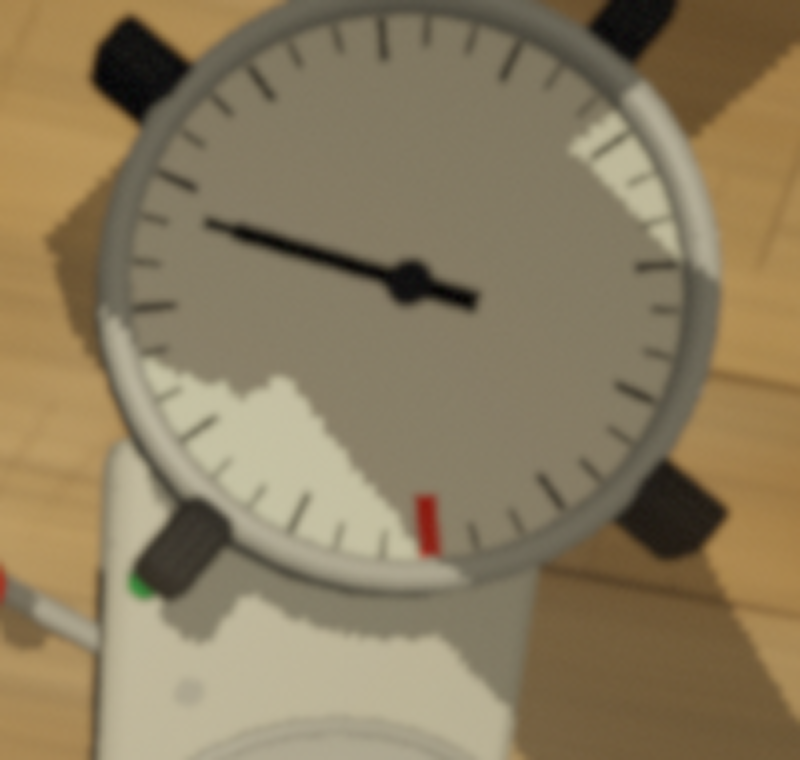

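```bash
cat >> h.py <<'E'
def way(a,r=97,below=14):
    p=dial(r,a,8.5); e=1e-3; t=(dial(r,a-e,8.5)-p); yaw=np.arctan2(t[1],t[0])+POSE[2]
    q=w(p,POSE); q[2]=w(dial(92,a,8.5),POSE)[2]-below; return q,yaw
def plan(wps,start_p,start_yaw):
    """wps list of (pos,yaw world of tool x); tool z down. prints tool-frame rows"""
    p=np.array(start_p);y=start_yaw;T=[];D=[]
    for q,yy in wps:
        d=q-p;c,s=np.cos(y),np.sin(y)
        T.append([round(c*d[0]+s*d[1],1),round(s*d[0]-c*d[1],1),round(-d[2],1)])
        dy=(yy-y+np.pi)%(2*np.pi)-np.pi; D.append([0,0,round(-np.degrees(dy),1)])
        # propagate rounded
        t=T[-1]; p=p+[c*t[0]+s*t[1],s*t[0]-c*t[1],-t[2]]; y=y-np.radians(D[-1][2])
    return T,D
def yawnow(q):
    X=R.from_quat(q).as_matrix()[:,0]; return np.arctan2(X[1],X[0])
E
python3 - <<'E'
from h import *
from bench import arm
s=arm.read_state(); print(s["joints"].round(2),s["position"])
y=yawnow(s["ee_rot"]);p=s["position"]
q,yy=way(254)
print(q,np.degrees(yy))
hi=q.copy();hi[2]=170
wps=[(p+(hi-p)*k/5,y+(yy-y)*k/5) for k in range(1,6)]
T,D=plan(wps,p,y);print(T,D)
q,yy=way(254);print("descend",170-q[2])
for a in (254,243,200,132): print(a,way(a)[0].round(1),np.degrees(way(a)[1]))
E
```

```text
[ 0.4   0.36 -0.05 -0.   -1.16 -2.31] [602.37485231  81.49595859 223.18574013]
[479.24979711 151.19018813  44.24773068] 143.58605381454637
[[np.float64(27.9), np.float64(4.9), np.float64(10.6)], [np.float64(28.1), np.float64(3.2), np.float64(10.7)], [np.float64(28.2), np.float64(1.6), np.float64(10.6)], [np.float64(28.3), np.float64(-0.1), np.float64(10.6)], [np.float64(28.3), np.float64(-1.8), np.float64(10.7)]] [[0, 0, np.float64(3.4)], [0, 0, np.float64(3.3)], [0, 0, np.float64(3.4)], [0, 0, np.float64(3.4)], [0, 0, np.float64(3.3)]]
descend 125.75226931683767
254 [479.2 151.2  44.2] 143.58605381454637
243 [466.  163.1  39.2] 132.18418589735396
200 [441.7 228.3  25.4] 89.45787112173569
132 [500.6 319.1  33.1] 23.79712070033356
```

```bash
cat > pl.py <<'E'
from h import *
from bench import arm
import json
def show(T,D):
    for k in range(0,len(T),5):
        print("T",json.dumps([[float(x) for x in t] for t in T[k:k+5]]));print("D",json.dumps([[float(x) for x in t] for t in D[k:k+5]]))
def start():
    s=arm.read_state(); return s["position"],yawnow(s["ee_rot"])
E
python3 - <<'E'
from pl import *
p,y=start()
q,yy=way(254); yy+=np.pi
hi=q.copy();hi[2]=150
print(np.degrees(y),np.degrees(yy))
wps=[(p+(hi-p)*k/20,y+(yy-y)*k/20) for k in range(1,21)]
show(*plan(wps,p,y))
E
```

```text
160.41451505897575 323.5860538145464
T [[7.0, 1.2, 3.7], [6.7, 2.2, 3.6], [6.3, 3.1, 3.7], [5.9, 4.0, 3.6], [5.2, 4.8, 3.7]]
D [[0.0, 0.0, -8.2], [0.0, 0.0, -8.1], [0.0, 0.0, -8.2], [0.0, 0.0, -8.1], [0.0, 0.0, -8.2]]
T [[4.4, 5.5, 3.7], [3.7, 6.1, 3.6], [2.8, 6.5, 3.7], [1.8, 6.8, 3.6], [0.8, 7.0, 3.7]]
D [[0.0, 0.0, -8.2], [0.0, 0.0, -8.1], [0.0, 0.0, -8.2], [0.0, 0.0, -8.1], [0.0, 0.0, -8.2]]
T [[-0.2, 7.1, 3.7], [-1.2, 7.0, 3.6], [-2.1, 6.7, 3.7], [-3.1, 6.4, 3.6], [-4.0, 5.8, 3.7]]
D [[0.0, 0.0, -8.1], [0.0, 0.0, -8.2], [0.0, 0.0, -8.2], [0.0, 0.0, -8.1], [0.0, 0.0, -8.2]]
T [[-4.8, 5.2, 3.6], [-5.4, 4.5, 3.7], [-6.1, 3.7, 3.7], [-6.5, 2.8, 3.6], [-6.8, 1.9, 3.7]]
D [[0.0, 0.0, -8.1], [0.0, 0.0, -8.2], [0.0, 0.0, -8.2], [0.0, 0.0, -8.1], [0.0, 0.0, -8.2]]
```

Call:
{"api": "send_rows", "payload": {
  "translation": [
    [7,1,4],
    [7,2,4],
    [6,3,4],
    [6,4,4],
    [5,5,4]
  ],
  "dr": [
    [0,0,-8.2],
    [0,0,-8.1],
    [0,0,-8.2],
    [0,0,-8.1],
    [0,0,-8.2]
  ],
  "grip": [0,0,0,0,0]
}}

```text
clock: 10.12
position: [571.3, 98.8, 203.2]
ee_rot: [-0.186, 0.982, 0.0, 0.0]
contact_force: [-0.3, 0.1, 0.3]
gripper_width: 0.0
```

Call:
{"api": "send_rows", "payload": {
  "translation": [
    [4,6,4],
    [4,6,4],
    [3,6,4],
    [2,7,4],
    [1,7,4]
  ],
  "dr": [
    [0,0,-8.2],
    [0,0,-8.1],
    [0,0,-8.2],
    [0,0,-8.1],
    [0,0,-8.2]
  ],
  "grip": [0,0,0,0,0]
}}

```text
clock: 10.75
position: [540.3, 116.0, 183.3]
ee_rot: [-0.517, 0.856, -0.0, 0.0]
contact_force: [-0.1, 0.0, -0.4]
gripper_width: 0.1
```

Call:
{"api": "send_rows", "payload": {
  "translation": [
    [0,7,4],
    [-1,7,4],
    [-2,7,4],
    [-3,6,4],
    [-4,6,4]
  ],
  "dr": [
    [0,0,-8.1],
    [0,0,-8.2],
    [0,0,-8.2],
    [0,0,-8.1],
    [0,0,-8.2]
  ],
  "grip": [0,0,0,0,0]
}}

```text
clock: 11.38
position: [509.4, 132.8, 163.3]
ee_rot: [0.783, -0.622, 0.0, -0.0]
contact_force: [-0.2, 0.4, 0.1]
gripper_width: -0.1
```

Call:
{"api": "send_rows", "payload": {
  "translation": [
    [-5,5,4],
    [-5,5,4],
    [-6,4,4],
    [-7,3,4],
    [-7,2,0]
  ],
  "dr": [
    [0,0,-8.1],
    [0,0,-8.2],
    [0,0,-8.2],
    [0,0,-8.1],
    [0,0,-8.2]
  ],
  "grip": [0,0,0,0,0]
}}

```text
clock: 12.0
position: [477.3, 149.9, 147.2]
ee_rot: [0.951, -0.31, -0.0, 0.0]
contact_force: [0.6, 0.2, -0.0]
gripper_width: -0.1
```

Run:
```python
from pl import *
snap(['wrist','scene'],6)
p,y=start();print(np.degrees(y),arm.read_state()["joints"].round(2))
q,yy=way(254);yy+=np.pi
hi=q.copy();hi[2]=130
show(*plan([(hi,yy),(q,yy)],p,y))
```

```text
12.1 [477.3 150.  147.5] scale [-134.5  -95.   147.5] [0.7 0.8 1.2] [ 0.95  -0.312  0.    -0.   ]
-36.356077482469004 [ 0.63  0.26 -0.41 -0.   -0.9   0.31]
T [[0.9, -2.1, 17.5], [-0.0, -0.0, 85.7]]
D [[0.0, 0.0, 0.1], [0.0, 0.0, -0.0]]
```

View pics/scene6.png

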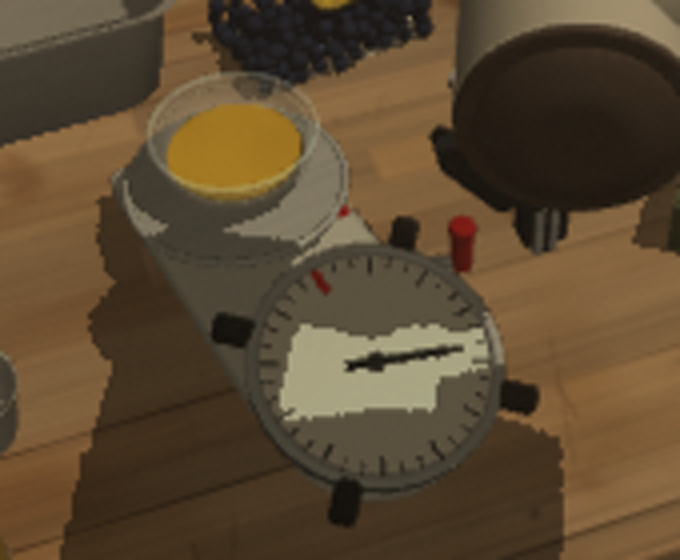

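View pics/wrist6.png

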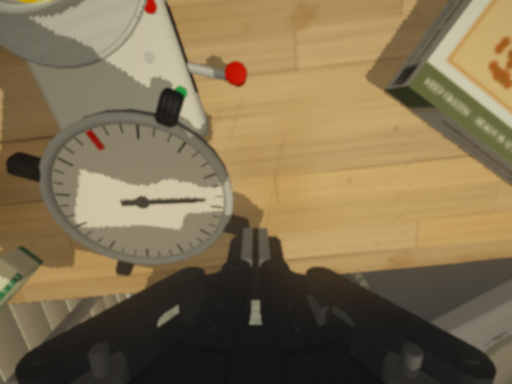

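Call:
{"api": "send_rows", "payload": {
  "translation": [
    [1,-2,18],
    [0,0,25],
    [0,0,25],
    [0,0,22],
    [0,0,13]
  ],
  "dr": [
    [0,0,0],
    [0,0,0],
    [0,0,0],
    [0,0,0],
    [0,0,0]
  ],
  "grip": [0,0,0,0,0]
}}

```text
clock: 12.72
position: [479.7, 150.6, 43.4]
ee_rot: [0.95, -0.313, -0.0, 0.0]
contact_force: [-0.5, -0.6, 0.6]
gripper_width: 0.1
```

Run:
```python
from pl import *
snap(['wrist'],7)
p,y=start()
# sweep from 254 to 145: 20 rows
aa=np.linspace(254,146,21)[1:]
W=[(way(a)[0],way(a)[1]+np.pi) for a in aa]
show(*plan(W,p,y))
```

```text
12.775 [478.9 150.3  42.2] scale [-133.1  -94.2   42.2] [-0.9 -0.8 -0.4] [ 0.95  -0.313 -0.001  0.001]
T [[-9.0, -1.4, 0.5], [-8.8, -0.4, 2.5], [-8.8, -0.4, 2.3], [-8.8, -0.5, 2.2], [-8.9, -0.4, 2.0]]
D [[0.0, 0.0, 5.5], [0.0, 0.0, 5.6], [0.0, 0.0, 5.5], [0.0, 0.0, 5.5], [0.0, 0.0, 5.5]]
T [[-8.9, -0.4, 1.9], [-8.9, -0.4, 1.7], [-9.0, -0.4, 1.5], [-9.1, -0.4, 1.2], [-9.0, -0.5, 1.1]]
D [[0.0, 0.0, 5.4], [0.0, 0.0, 5.3], [0.0, 0.0, 5.3], [0.0, 0.0, 5.2], [0.0, 0.0, 5.2]]
T [[-9.1, -0.4, 0.8], [-9.1, -0.4, 0.5], [-9.2, -0.4, 0.3], [-9.1, -0.4, 0.1], [-9.1, -0.4, -0.2]]
D [[0.0, 0.0, 5.2], [0.0, 0.0, 5.2], [0.0, 0.0, 5.1], [0.0, 0.0, 5.2], [0.0, 0.0, 5.1]]
T [[-9.1, -0.4, -0.5], [-9.1, -0.4, -0.7], [-9.1, -0.4, -0.9], [-9.1, -0.5, -1.2], [-9.0, -0.4, -1.4]]
D [[0.0, 0.0, 5.1], [0.0, 0.0, 5.2], [0.0, 0.0, 5.2], [0.0, 0.0, 5.2], [0.0, 0.0, 5.3]]
```

View pics/wrist7.png

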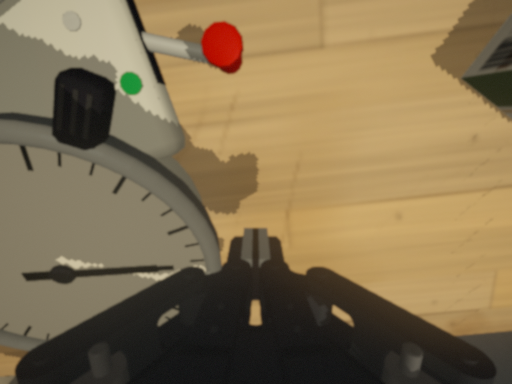

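Call:
{"api": "send_rows", "payload": {
  "translation": [
    [-9,-1,0.5],
    [-8.8,-0.4,2.5],
    [-8.8,-0.4,2.3],
    [-8.8,-0.5,2.2],
    [-8.9,-0.4,2]
  ],
  "dr": [
    [0,0,5.5],
    [0,0,5.6],
    [0,0,5.5],
    [0,0,5.5],
    [0,0,5.5]
  ],
  "grip": [0,0,0,0,0]
}}

```text
clock: 13.4
position: [452.7, 185.7, 35.8]
ee_rot: [0.847, -0.532, 0.001, -0.001]
contact_force: [-0.4, -1.7, 0.5]
gripper_width: 0.1
```

Run:
```python
from pl import *
snap(['wrist','scene'],8)
p,y=start()
print("planned",way(227)[0],np.degrees(way(227)[1])+180, p,np.degrees(y))
```

```text
13.5 [452.3 185.9  35.5] scale [-170.1  -69.6   35.5] [ 0.2 -0.1  0.3] [ 0.848 -0.53   0.    -0.001]
planned [451.43573114 184.79155259  32.69506472] 295.9282230253127 [452.26531726 185.87100317  35.45151145] -63.96371471278137
```

View pics/scene8.png

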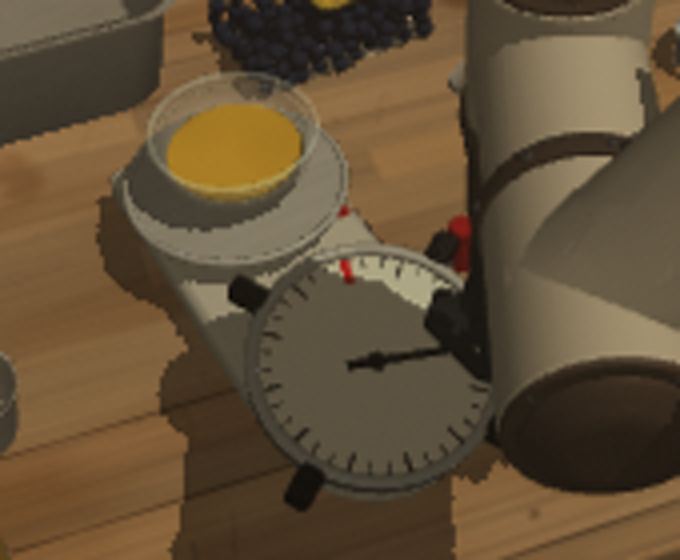

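View pics/wrist8.png

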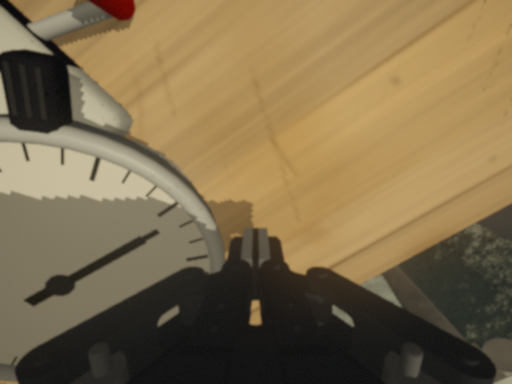

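Call:
{"api": "send_rows", "payload": {
  "translation": [
    [-8.9,-0.4,2.3],
    [-8.9,-0.4,2.1],
    [-9,-0.4,1.9],
    [-9.1,-0.4,1.6],
    [-9,-0.5,1.4]
  ],
  "dr": [
    [0,0,5.4],
    [0,0,5.3],
    [0,0,5.3],
    [0,0,5.2],
    [0,0,5.2]
  ],
  "grip": [0,0,0,0,0]
}}

```text
clock: 14.12
position: [442.3, 228.4, 26.0]
ee_rot: [-0.704, 0.71, -0.0, -0.0]
contact_force: [0.1, -0.5, -0.0]
gripper_width: -0.4
```

Call:
{"api": "send_rows", "payload": {
  "translation": [
    [-9.1,-0.4,0.8],
    [-9.1,-0.4,0.5],
    [-9.2,-0.4,0.3],
    [-9.1,-0.4,0.1],
    [-9.1,-0.4,-0.2]
  ],
  "dr": [
    [0,0,5.2],
    [0,0,5.2],
    [0,0,5.1],
    [0,0,5.2],
    [0,0,5.1]
  ],
  "grip": [0,0,0,0,0]
}}

```text
clock: 14.75
position: [452.6, 272.3, 24.4]
ee_rot: [-0.528, 0.849, -0.0, -0.0]
contact_force: [-0.5, -1.4, 0.9]
gripper_width: 0.2
```

Run:
```python
from pl import *
snap(['wrist','scene'],9)
p,y=start()
q=way(173)
print("planned",q[0],np.degrees(q[1])+180, p,np.degrees(y), arm.read_state()["joints"].round(2))
```

```text
14.85 [453.2 273.2  24.4] scale [-198.5   12.9   24.4] [-0.1  0.7  0.3] [-0.529  0.849  0.     0.001]
planned [452.26366806 272.36850354  23.86632656] 243.70370828768117 [453.23378226 273.16210049  24.43775475] -116.11058020706022 [ 0.85  0.47 -0.47  0.   -0.63 -1.31]
```

View pics/scene9.png

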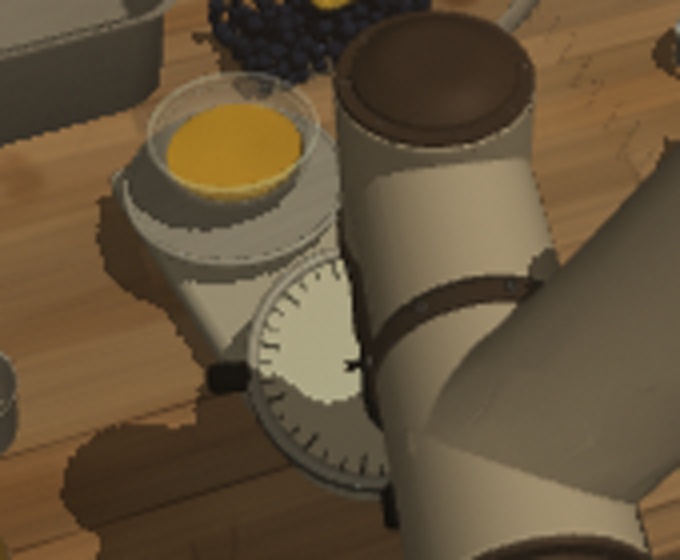

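View pics/wrist9.png

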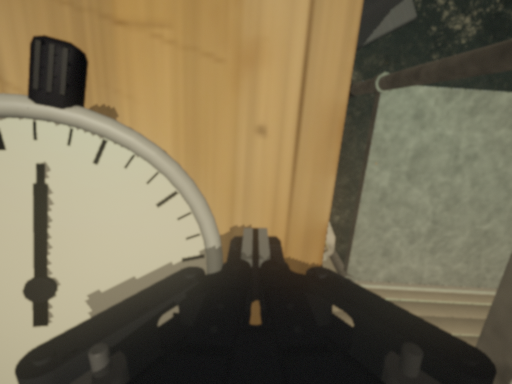

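Run:
```python
from pl import *
i=arm.camera_info("wrist")
d=dang(i,[(64,70)],h=16.5); print(d,ang(d),"ring",ang(d)-45)
d=dang(i,[(41,290),(40,168)],h=11); print(d,ang(d),ang(d[1]-d[0]))
p,y=start()
W=[(way(a)[0],way(a)[1]+np.pi) for a in np.linspace(173,141,6)[1:]]
show(*plan(W,p,y))
```

```text
[[-3.33373393e+01 -8.24847718e+01  3.73034936e-14]] [112.00676432] ring [67.00676432]
[[ 1.32891829e+00  2.70400280e+00 -3.38618023e-15]
 [-1.38181832e+01 -4.90489980e+01  1.33226763e-14]] [-63.82757437 105.73369742] 106.31373178722492
T [[-9.7, -0.1, 0.0], [-10.7, -0.6, -0.9], [-10.8, -0.5, -1.2], [-10.7, -0.6, -1.6], [-10.6, -0.6, -1.9]]
D [[0.0, 0.0, 6.3], [0.0, 0.0, 6.1], [0.0, 0.0, 6.2], [0.0, 0.0, 6.2], [0.0, 0.0, 6.3]]
```

Call:
{"api": "send_rows", "payload": {
  "translation": [
    [-9.7,-0.1,0],
    [-10.7,-0.6,-0.9],
    [-10.8,-0.5,-1.2],
    [-10.7,-0.6,-1.6],
    [-8,-0.5,-1.5]
  ],
  "dr": [
    [0,0,6.3],
    [0,0,6.1],
    [0,0,6.2],
    [0,0,6.2],
    [0,0,5]
  ],
  "grip": [0,0,0,0,0]
}}

```text
clock: 15.48
position: [484.6, 309.5, 29.4]
ee_rot: [-0.292, 0.956, -0.0, -0.001]
contact_force: [-1.8, -0.7, 1.0]
gripper_width: 0.2
```

Run:
```python
from pl import *
snap(['wrist','scene'],10)
p,y=start()
s=sc(p); print(np.degrees(np.arctan2(s[1],(s[0]+105)/np.cos(np.radians(18)))))
```

```text
15.575 [485.3 310.   29.5] scale [-180.7   58.4   29.5] [0.4 0.  0.7] [-0.293  0.956  0.     0.   ]
143.73003767008655
```

View pics/wrist10.png

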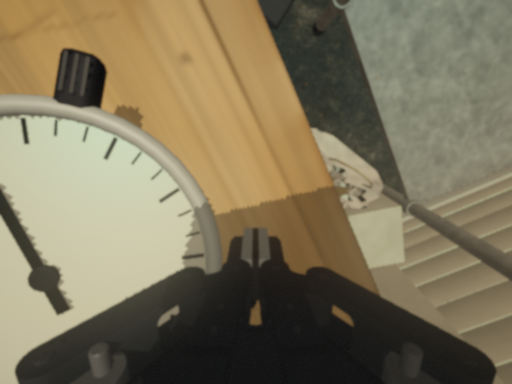

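View pics/scene10.png

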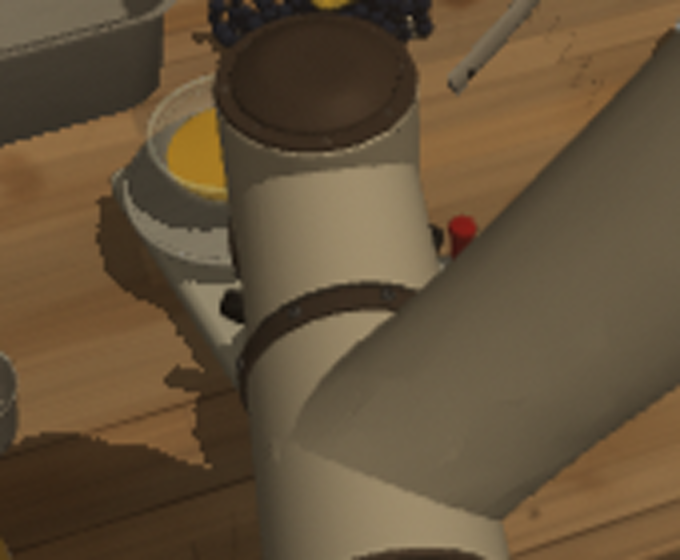

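Run:
```python
from pl import *
i=arm.camera_info("wrist")
d=dang(i,[(90,80),(23,130),(110,150),(196,257)],h=16.5); print(d.round(1).tolist(),"ring",ang(d)-45)
d=dang(i,[(23,130),(111,149),(166,195),(57,128),(86,134)],h=11);print(ang(d), np.hypot(d[:,0],d[:,1]))
p,y=start()
W=[(way(a)[0],way(a)[1]+np.pi) for a in np.linspace(143.7,135.7,4)[1:]]
show(*plan(W,p,y))
```

```text
[[-70.6, -52.3, -0.0], [-37.5, -50.9, 0.0], [-57.8, -25.7, 0.0], [-54.5, 36.6, -0.0]] ring [  98.46450085   81.36320419  110.99945815 -191.09754282]
[ 123.96526761  154.96792289 -175.91091633  135.00338613  144.81189205] [63.94934162 63.4175169  62.58975079 65.58258909 65.71483572]
T [[-2.9, 0.4, -0.5], [-4.4, -0.1, -0.8], [-4.4, -0.1, -0.9]]
D [[0.0, 0.0, 1.3], [0.0, 0.0, 2.7], [0.0, 0.0, 2.6]]
```

Call:
{"api": "send_rows", "payload": {
  "translation": [
    [-3,0,-0.5],
    [-4.4,-0.1,-0.8],
    [-4.4,-0.1,-0.9],
    [-2,0,-0.3],
    [0,0,0]
  ],
  "dr": [
    [0,0,1.3],
    [0,0,2.7],
    [0,0,2.6],
    [0,0,1],
    [0,0,0]
  ],
  "grip": [0,0,0,0,0]
}}

```text
clock: 16.2
position: [496.5, 316.7, 31.7]
ee_rot: [-0.229, 0.973, -0.0, -0.0]
contact_force: [-0.7, -0.4, 1.1]
gripper_width: 0.0
```

Run:
```python
from pl import *
snap(['wrist','top'],11)
p,y=start()
s=sc(p); print(np.degrees(np.arctan2(s[1],(s[0]+105)/np.cos(np.radians(18)))))
im=cv2.imread("pics/wrist11.png"); cv2.imwrite("pics/wrist11z.png",cv2.resize(im[60:320,0:240],None,fx=3,fy=3,interpolation=cv2.INTER_CUBIC)[:600])
```

```text
16.3 [496.5 316.8  31.7] scale [-172.4   68.5   31.7] [-0.1 -0.2 -0.2] [-0.229  0.973 -0.    -0.   ]
135.9833798961488
```

View pics/wrist11z.png

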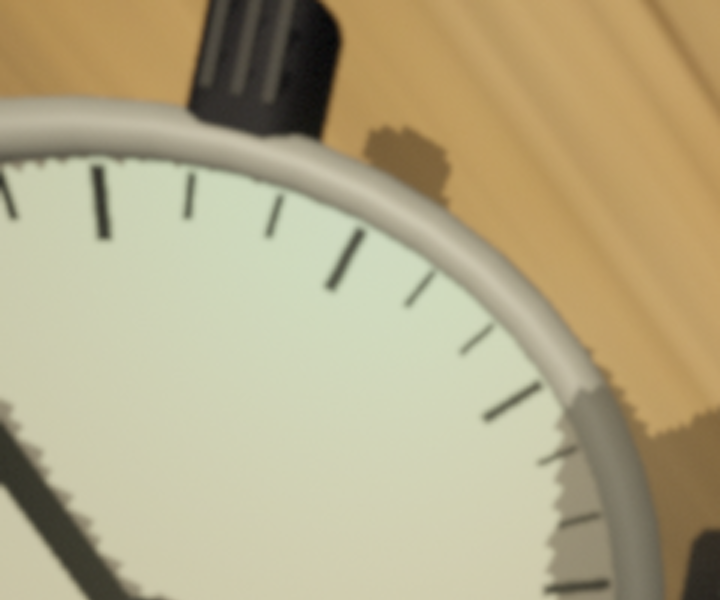

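View pics/top11.png

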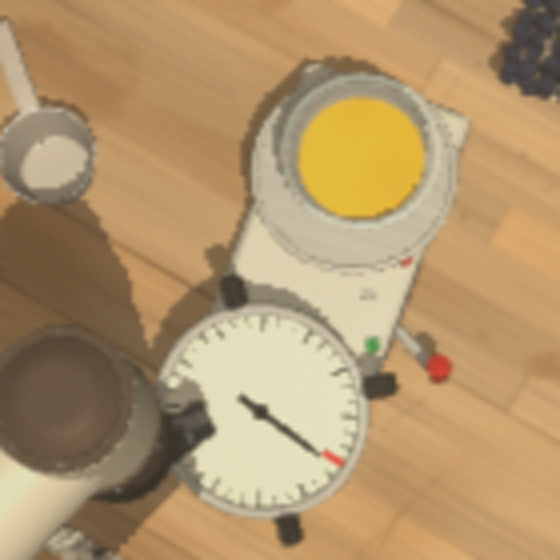

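```bash
cat > meas.py <<'E'
from pl import *
def red(im,box,h=11):
    x0,x1,y0,y1=box; c=im[y0:y1,x0:x1].astype(float)
    wgt=np.clip(c[...,2]-c[...,1]-40,0,None); ys,xs=np.mgrid[y0:y1,x0:x1]
    return (xs*wgt).sum()/wgt.sum(),(ys*wgt).sum()/wgt.sum(),wgt.sum()
E
python3 - <<'E'
from meas import *
im=arm.get_image("top")[:,:,::-1].copy(); i=arm.camera_info("top"); cv2.imwrite("pics/top12.png",im)
# boxes in full px
r=red(im,(235,252,195,212)); print(r)
g=im[:,:,:].max(2).astype(float)
# dark needle pixels
ys,xs=np.mgrid[180:215,210:250]; c=g[180:215,210:250]; d=dang(i,np.c_[xs.ravel(),ys.ravel()],h=11); rad=np.hypot(d[:,0],d[:,1]); wt=np.clip(130-c.ravel(),0,None)*(rad<54)
pts=np.c_[xs.ravel(),ys.ravel()]; 
D=d[:,:2]; m=(wt>0)
mu=(D*wt[:,None]).sum(0)/wt.sum(); C=((D-mu).T*wt)@(D-mu); ev,V=np.linalg.eigh(C); v=V[:,1]; v*=np.sign(v@mu)
rd=dang(i,[r[:2]],h=11)[0]
# foot: angle of needle about its line; compare red centre to line
na=np.degrees(np.arctan2(-v[1],v[0])); print("needle dir cw",na,"mean",mu,"npx",m.sum())
off=np.cross(v,rd[:2]-mu); print("red",rd,"abs",ang(rd),"offset from line mm",off,"deg",np.degrees(off/62))
E
python3 - <<'E'
import cv2
im=cv2.imread("pics/top12.png")[155:225,190:265]
cv2.imwrite("pics/top12z.png",cv2.resize(im,None,fx=8,fy=8,interpolation=cv2.INTER_CUBIC))
E
```

```text
(np.float64(243.00266311584554), np.float64(204.26498002663115), np.float64(751.0))
needle dir cw -109.98395327080291 mean [-12.81726774  11.07204997] npx 57
red [-1.46521881e+01 -6.31912268e+01  2.30926389e-14] abs 103.0545158053229 offset from line mm 27.10442787971796 deg 25.047892316525186<stdin>:14: DeprecationWarning: Arrays of 2-dimensional vectors are deprecated. Use arrays of 3-dimensional vectors instead. (deprecated in NumPy 2.0)
```

View pics/top12z.png

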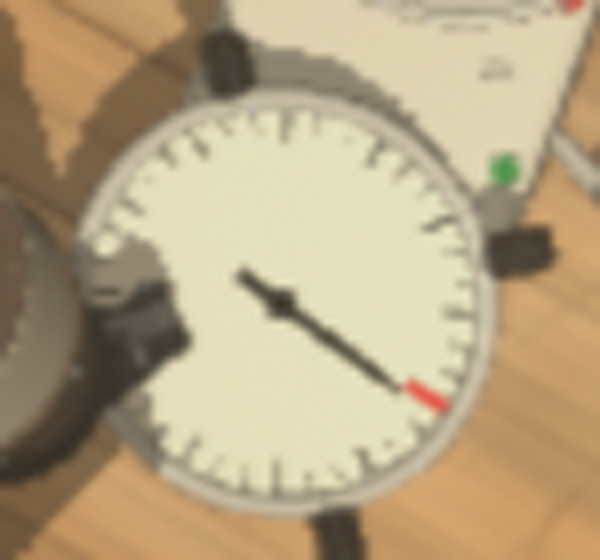

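```bash
cat >> meas.py <<'E'
def measure(im,i,rbox,nbox,h=11):
    r=red(im,rbox); rd=dang(i,[r[:2]],h)[0][:2]
    x0,x1,y0,y1=nbox; ys,xs=np.mgrid[y0:y1,x0:x1]; g=im.max(2).astype(float)[y0:y1,x0:x1].ravel()
    D=dang(i,np.c_[xs.ravel(),ys.ravel()],h)[:,:2]; wt=np.clip(150-g,0,None)*(np.hypot(*D.T)<53)
    mu=(D*wt[:,None]).sum(0)/wt.sum(); C=((D-mu).T*wt)@(D-mu); v=np.linalg.eigh(C)[1][:,1]; v=v*np.sign(v@mu)
    na=ang(v); off=v[0]*(rd-mu)[1]-v[1]*(rd-mu)[0]
    print("needle dir cw",na.round(2),"mean",mu.round(1),"| red abs cw",ang(rd).round(2),"r",np.hypot(*rd).round(1),"| red is ccw of needle line by deg",np.degrees(off/62).round(2))
E
python3 - <<'E'
from meas import *
im=cv2.imread("pics/top12.png"); measure(im,arm.camera_info("top"),(235,252,195,212),(218,242,186,206))
p,y=start()
a=135.98
W=[(way(x)[0],way(x)[1]+np.pi) for x in (a-1,a-2.5,a-3.5)]
show(*plan(W,p,y))
E
```

```text
needle dir cw 106.59 mean [ -3.3 -11.4] | red abs cw 103.05 r 64.9 | red is ccw of needle line by deg 3.6
T [[0.2, 0.3, -0.3], [-2.5, 0.0, -0.6], [-1.7, 0.0, -0.3]]
D [[0.0, 0.0, -0.3], [0.0, 0.0, 1.5], [0.0, 0.0, 1.0]]
```

Call:
{"api": "send_rows", "payload": {
  "translation": [
    [-2,0,-0.4],
    [-2,0,-0.4],
    [-1.5,0,-0.3],
    [0,0,0],
    [0,0,0]
  ],
  "dr": [
    [0,0,1.2],
    [0,0,1.2],
    [0,0,1],
    [0,0,0],
    [0,0,0]
  ],
  "grip": [0,0,0,0,0]
}}

```text
clock: 16.98
position: [501.8, 319.5, 32.9]
ee_rot: [-0.2, 0.98, 0.0, 0.0]
contact_force: [0.2, 0.1, 0.2]
gripper_width: 0.3
```

Run:
```python
from meas import *
im=arm.get_image("top")[:,:,::-1].copy(); cv2.imwrite("pics/top13.png",im); measure(im,arm.camera_info("top"),(235,252,195,214),(218,242,186,206))
cv2.imwrite("pics/top13z.png",cv2.resize(im[155:225,190:265],None,fx=8,fy=8,interpolation=cv2.INTER_CUBIC))
print(start())
```

```text
needle dir cw 106.58 mean [ -3.3 -11.3] | red abs cw 106.96 r 66.1 | red is ccw of needle line by deg -0.49
(array([501.75110062, 319.42047977,  32.83284265]), np.float64(-2.7398005921659108))
```

View pics/top13z.png

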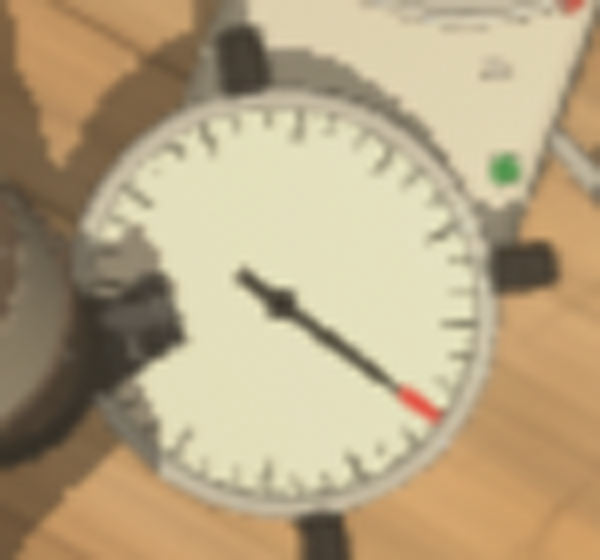

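The red mark is now in line with the needle in the top view, with the tip at about (395,387) zoomed and the bar from (402,388) to (438,414). I'll back off from the lug.

Call:
{"api": "send_rows", "payload": {
  "translation": [
    [3,1,0],
    [6,4,0],
    [6,8,0],
    [0,4,-15],
    [0,0,-35]
  ],
  "dr": [
    [0,0,0],
    [0,0,0],
    [0,0,0],
    [0,0,0],
    [0,0,0]
  ],
  "grip": [0,0,0,0,0]
}}

```text
clock: 17.65
position: [480.3, 329.1, 82.9]
ee_rot: [-0.2, 0.98, -0.001, -0.001]
contact_force: [-0.6, 0.7, 1.1]
gripper_width: 0.3
```

Call:
{"api": "send_rows", "payload": {
  "translation": [
    [0,0,-45],
    [0,0,-50],
    [0,0,-40],
    [0,15,0],
    [0,15,0]
  ],
  "dr": [
    [0,0,0],
    [0,0,0],
    [0,0,0],
    [0,0,0],
    [0,0,0]
  ],
  "grip": [0,0,0,0,0]
}}

```text
clock: 18.27
position: [468.8, 357.2, 218.3]
ee_rot: [-0.199, 0.98, 0.0, 0.0]
contact_force: [0.1, 0.2, 0.3]
gripper_width: 0.4
```

Call:
{"api": "send_rows", "payload": {
  "translation": [
    [0,20,0],
    [0,20,0],
    [0,15,0],
    [0,0,0],
    [0,0,0]
  ],
  "dr": [
    [0,0,0],
    [0,0,0],
    [0,0,0],
    [0,0,0],
    [0,0,0]
  ],
  "grip": [0,0,0,0,0]
}}

```text
clock: 18.9
position: [447.9, 407.1, 217.6]
ee_rot: [-0.199, 0.98, -0.0, -0.0]
contact_force: [0.3, -0.1, -0.1]
gripper_width: -0.3
```

Run:
```python
from meas import *
im=arm.get_image("top")[:,:,::-1].copy(); cv2.imwrite("pics/top14.png",im); measure(im,arm.camera_info("top"),(235,252,195,214),(218,242,186,206))
cv2.imwrite("pics/top14z.png",cv2.resize(im[90:230,160:300],None,fx=4,fy=4,interpolation=cv2.INTER_CUBIC))
snap(["scene","wrist"],14)
for t in ['needle_tip','zero_mark','lever_post','yolk_bowl']: print(t,[(np.round(d['xyz']).tolist(),round(d['confidence'],2)) for n in ['wrist','scene','top'] for d in arm.place_of(t,n)[:1]])
```

```text
needle dir cw 106.62 mean [ -3.2 -11.1] | red abs cw 106.99 r 66.8 | red is ccw of needle line by deg -0.51
19.05 [448.2 406.7 217.9] scale [-248.2  137.   217.9] [0.2 0.4 0.2] [-0.199  0.98  -0.    -0.   ]
needle_tip [([505.0, 188.0, 63.0], 0.54), ([504.0, 187.0, 66.0], 0.61)]
zero_mark [([504.0, 183.0, 69.0], 0.77), ([502.0, 188.0, 64.0], 0.94)]
lever_post [([505.0, 189.0, 66.0], 0.32), ([568.0, 101.0, 44.0], 0.48)]
yolk_bowl [([724.0, 162.0, 57.0], 0.73), ([723.0, 161.0, 56.0], 0.68)]
```

View pics/top14z.png

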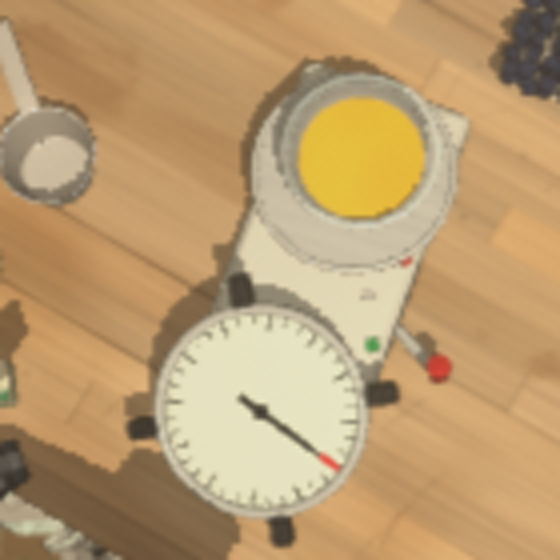

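View pics/scene14.png

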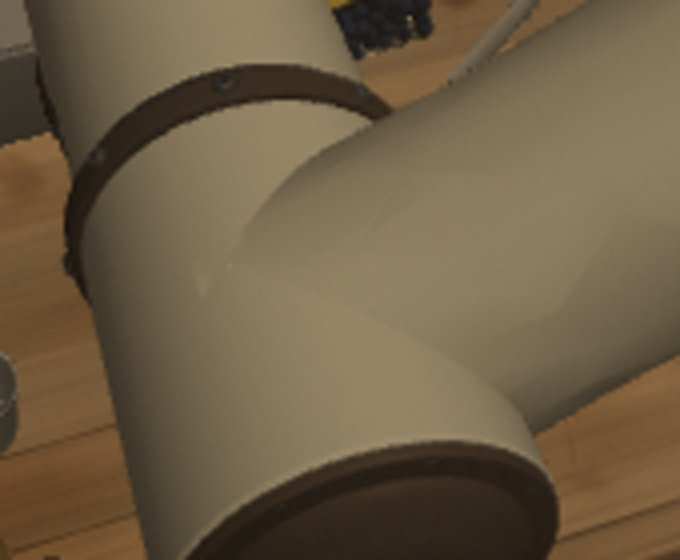

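View pics/wrist14.png

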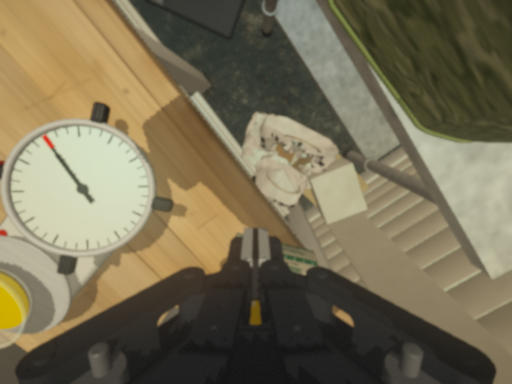

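```bash
python3 -c "
from bench import arm
print(arm.job_done())"
```

```text
the job is handed in; nothing more can be done
None
```

The scale is unlocked and tared, and I handed the job in at about 19 s on the robot's clock, well inside the 61 s limit.

- **Lock lever:** I pushed the red post to the front with the shut fingers until it stopped moving. The force there rose to about 15 N. The last detection of the post was (568, 101), about 2 mm from where the free stop should put it.
- **Tare:** I pushed the front-right lug (lug_c) clockwise by about 111°, with a small 3.6° correction at the end, then backed off.
    - After backing off, the top view put the zero mark at 107.0° and the needle at 106.6°. The mark was within about 0.5° of the needle line; the tolerance is 5°.
    - The wrist view also showed the two in line. The network's positions for mark and needle tip agreed to about 2–5 mm, which is about its own accuracy.
- **Bowl:** It is still on the plate, within about 2 mm of where it was detected at the start, and a few millimetres lower because the plate sank.
- **Other things:** I aimed to touch only the post and the lug, and no unexpected force showed. I did not measure the other items again at the end.

Two checks fell short: the arm blocked the scene camera in the last picture, so the final checks rest on the top and wrist cameras. One lever-post detection, in the wrist picture, had low confidence (0.32) and fell on the dial, so I took it as false.

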